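# Dust cap snapped on the open air nipple and held down on its seal

## Robot

A 7-joint arm with a two-finger parallel gripper is mounted at the origin on a cart in front of the work surface, level with it; the furniture and walls round the work are solid. World frame = base frame: x ahead of the robot, y to its left, z up, the work surface at z = 0. Lengths are in mm, angles in rad, forces in N, time in s.
With the tool pointing down it reaches from about 425 to 875 mm from the base axis. Payload 9.9 kg.
Tool frame: the origin (TCP) lies on the mounting face of the last link; the fingertips stand robot.tips_ahead ahead of it and the grasp point (between the pads) lies 155 mm ahead of it (robot.tips_ahead is the distance from the TCP to the fingertips, in mm); z points along the fingers, y is the direction in which the jaws open and shut (so a half turn about z gives the same grasp; the last joint's range is limited). The gripper opens to 85 mm and grips with 20 to 120 N. Pads are 22 mm wide; open, the fingers measure 114 mm over their backs; the gripper's body (76 mm by 85 mm) begins 54 mm behind the grasp point. The pads swing forward as they close: fully open they stand 13 mm farther back than shut.
Start: joints at [-0.084, 0.576, 0.025, 1.437, -0.015, 1.129, -0.057], TCP at [675.007, 0.006, 404.689] pointing down, gripper open.
Joint ranges: [-2.76, 2.76], [-0.34, 2.15], [-1.52, 1.57], [0.19, 2.46], [-1.09, 4.23], [0.17, 1.99], [-2.82, 2.82]. Speed limits (rad/s): [2.22, 2.22, 3.01, 3.01, 3.14, 3.14, 3.14].

## Interface

Orientations are given as a rotation vector (axis times angle).
In Python, from cell import robot, optics, ticket gives the robot as it stands.
- The arm moves only by the shell command python3 -m inch 'ROWS' [FORCE]. ROWS is a JSON object of lists of equal length, an entry for each row: "hand": the gripper command: -1 is shut, 1 is fully open, values between are in proportion; "linear": the shift along the tool's x, y, z in m, a list of three; "turn": the turn about the tool's z in degrees. In form: {"hand": [hand, ...], "linear": [[x, y, z], ...], "turn": [turn, ...]}. A call has exactly 5 rows; each row shifts and turns the commanded pose from where the row before left it, along the tool's axes as they then stand; what a row does not reach is not made up. A row lasts 1/12 s, in which the tool goes at most 41.7 mm and 7.16 degrees, less where a joint would pass 70% of its speed; a pose out of reach is approached as far as the arm can. A call with a gripper value outside its range is refused whole. The fingers move at their own pace and stop on an object; FORCE is the grip in N (left out, the last holds). Time passes only in rows, so rows that do not move let the fingers close, or fill a call up. It gives the time, the measured TCP pose, the force and the opening at its end, in the units of the state.
- robot.sense(): the state, without advancing time (a new reading comes with each control period).
- optics.camera(name): name is "scene" or "side" or "wrist"; returns (picture, depth): 420x560x3 uint8, red, green, blue; 420x560 float32, mm along the optical axis (not along the pixel's ray), 0 where there is no reading.
- optics.camera_params(name): a dict with "fovy" (degrees; the focal length in pixels is half the picture's height over the tangent of half this angle, whatever the lens; pixels are square), "cx", "cy" (the principal point, pixels), "extrinsics" (4x4, takes a point from world to camera coordinates). Camera axes: x right, y down, z forward; pixel columns grow to the right and rows downward; lengths in mm; the calibration is good to about 2 mm. A picture is of the moment at which its call begins: read the wrist's pose just before it. camera_params takes no time and is no camera call; for the wrist camera it gives the pose at the moment of the call.
- ticket.close_job(): hands the job in, once; it reports no verdict.
The state is a dict: "t": time; "qpos": joint angles; "qvel": joint speeds; "effort": joint torques, N m; "tcp_pos": TCP position; "orientation": TCP orientation; "wrist_force": force on the tool from outside, world axes, zero at the start; "wrist_torque": the same for the moment, N m; "gripper_width": opening from 0.0 (shut) to 1.0 (fully open).
Only numpy, scipy, OpenCV 4.12 (cv2) and the standard library are available. Lean on these libraries where they do the work, as an engineer would, in place of code of your own. Each camera call takes 0.05 s, during which the arm holds its last target.

## Task

The compressed-air manifold is off line and cement dust must stay out of its one bare nipple. Pull the top drawer of the small drawer unit open by its handle, take out the smaller of the two dust caps (the one that fits the bare nipple) and press it straight down on the nipple until it snaps over the sprung balls; keep bearing down after the snap, so that the springy rubber seal is squeezed and the cap's rim sits right down on the metal shoulder. Finish like that, still pressing the cap fully down and not letting go, so that the new seal beds in; leave the larger cap in the drawer and the other things on the bench where they are.

Things in the scene. Friction and masses are not known exactly. Their poses are not given: they have to be found in the camera images.
- drawer_unit: small grey steel parts unit on the bench, 200 deep (x) x 220 wide (y) x 136 high, two drawers one above the other, only the top one moves; origin in the middle of its underside on the bench, its own -x axis points out of the front, z up. It does not shift when pulled
- parts_drawer (a joint): how far the top drawer is pulled out along the unit's own -x, m; 0 shut, 0.15 at its stop; about 2 N of friction, stays where it is left. Its tray: floor 77.5 mm above the bench, side walls 38 high inside, a 4 mm divider along the middle leaves two compartments side by side, each about 94 wide across the unit and 170 long
- drawer_handle (a point): middle of the top drawer's bar handle: a level bar 10 mm thick and 90 mm long along the unit's y, carried by two posts 76 mm apart; its axis is 40 mm clear of the drawer's front face and 24.5 mm below the unit's top; moves with the drawer
- dust_cap: the smaller dust cap: grey ribbed plastic, 36 diameter x 42 high, 40 g, closed top, standing mouth down on the floor of one of the drawer's two compartments (which side varies), its axis 57 to 92 mm behind the drawer's front face; origin in the middle of its mouth (lower rim), z up to its closed top. Bore 22.4 wide: a 5 mm lip at the mouth, a groove above it
- large_cap: the larger dust cap, 52 diameter x 42 high, same look, mouth down in the other compartment; too big for the bare nipple; same kind of origin
- air_manifold: compressed-air manifold: aluminium bar 38 x 160 x 38 on a steel foot plate 74 x 200 x 8, fixed to the bench; origin in the middle of the plate's underside, long side along its y, z up. At y = +50 stands the bare nipple, at y = -50 a larger nipple that already wears its cap (52 diameter, top at 121 mm). The bar's top is 46 mm above the bench
- nipple_seat (a point): centre of the bare nipple's round metal shoulder (35 diameter, 78 mm above the bench; 26 mm wide stem below it): the cap's rim, its origin, must come down to this point. A black rubber seal ring, 29 wide, stands 3 mm above the shoulder and gives like a spring, about 2.5 N per mm
- nipple_tip (a point): top centre of the bare nipple, 34 mm above the shoulder: upright brass, 20 diameter, nose tapered to 11.6 over the top 8 mm. Four sprung balls stand 3 mm out of its side, 11 mm above the shoulder: the cap's rim meets them 14 mm above the shoulder, needs about 8 to 14 N to pass, then is drawn in and snaps 4 to 6 mm above. Let go, it then rests 2 to 3 mm above the shoulder; about 8 N closes that gap
- spanner: bystander: open-ended spanner 170 x 33 x 6, lying flat, origin under its middle
- stopwatch: bystander: stopwatch 71 x 60 x 19, lying flat, origin under its middle
- tape_roll: bystander: roll of tape 96 diameter x 25, lying flat, origin under its middle

How it is judged (in metres and radians):
On the way, in this order (a step that is already met when the one before it is completed fails the run):
1. the top drawer is pulled open by at least 90 mm (value of joint parts_drawer above 0.09 m), for 0.2 s.
2. the smaller cap is lifted out of the drawer (its rim 150 mm above the bench) (height (world z) of dust_cap above 0.15 m), for 0.1 s.
3. the cap has snapped over the balls of the bare nipple, upright and centred (z of dust_cap in the frame of nipple_seat below 0.0045 m and horizontal distance between dust_cap and nipple_seat below 0.003 m and angle between dust_cap's own z axis and vertical below 0.1 rad), for 0.2 s.
At the end, for the whole second after the job is handed in: the smaller cap sits on the bare nipple, centred within 3 mm, upright within 4 degrees, its rim within 1 mm of the metal shoulder because the gripper still presses it down with more than 5 N (let go, it would stand 2 to 3 mm higher); the larger cap is in the drawer (z of dust_cap in the frame of nipple_seat between -0.003 and 0.001 m and horizontal distance between dust_cap and nipple_seat below 0.003 m and angle between dust_cap's own z axis and vertical below 0.08 rad and contact force between dust_cap and air_manifold above 5 N and contact force between any of the fingers, the arm and dust_cap above 3 N and linear speed of dust_cap below 0.02 m/s and height (world z) of large_cap below 0.1 m); the arm keeps its last pose, push and grip.
It fails at once if the larger cap is taken out of the drawer (height (world z) of large_cap above 0.13 m).
It fails at once if the spanner is shifted by more than 25 mm (distance of spanner from where it was at the start of the episode above 0.025 m).
It fails at once if the stopwatch is shifted by more than 25 mm (distance of stopwatch from where it was at the start of the episode above 0.025 m).
It fails at once if the tape roll is shifted by more than 25 mm (distance of tape_roll from where it was at the start of the episode above 0.025 m).
It also fails if it takes over 67 s, if anything falls off the work surface, if the arm or the gripper's body presses on something with over 40 N, if the wrist force passes 120 N, or if a joint passes its speed limit or range.

## Working session

There is one attempt and no reset: what is moved stays moved. The work goes in short steps, Python scripts to look and compute and a shell command to move; the robot and the scene stay as the last step left them, time stands still between calls to the robot, and variables do not carry over. Pictures are saved under pics/ and viewed, and the job is handed in when it is done.

```bash
ls; mkdir -p pics
python3 - <<'E'
from cell import robot, optics, ticket
import cv2, numpy as np
print(robot.sense(), robot.tips_ahead)
for n in ["scene","side","wrist"]:
    p=optics.camera_params(n); print(n,p)
    im,d=optics.camera(n)
    cv2.imwrite(f"pics/{n}0.png",im[:,:,::-1]); np.save(f"pics/{n}0.npy",d)
E
```

```text
pics
{'t': 0.0, 'qpos': array([-0.08379276,  0.57649535,  0.02485371,  1.43793612, -0.0150263 ,
        1.12899437, -0.05647403]), 'qvel': array([ 0.00080129, -0.0018236 ,  0.00027526,  0.00041853,  0.00083186,
        0.00036836,  0.00151678]), 'effort': array([ 1.10782021e-03, -7.65753937e+01,  2.25157209e+00, -2.85965914e+01,
        1.54639565e-02,  1.25475466e-02,  7.09064329e-05]), 'tcp_pos': array([6.74820115e+02, 1.44344979e-02, 4.03857418e+02]), 'orientation': array([-2.22061405e+00, -2.22068756e+00,  1.90323502e-03]), 'wrist_force': array([ 0.42290444, -0.29658542,  0.44616199]), 'wrist_torque': array([0.00327265, 0.07966945, 0.0093559 ]), 'gripper_width': 1.0002804205352205} 173.4
scene {'fovy': 54.712530243476785, 'cx': 282.0472717692296, 'cy': 208.80435698419356, 'extrinsics': array([[ 7.60433953e-01, -6.49411181e-01,  2.30690182e-03,
        -5.27217329e+02],
       [-4.44683087e-01, -5.23287992e-01, -7.26929590e-01,
         2.58028689e+02],
       [ 4.73283377e-01,  5.51756101e-01, -6.86708125e-01,
         1.02354636e+03],
       [ 0.00000000e+00,  0.00000000e+00,  0
[... 225 characters left out ...]
,
       [-2.60275135e-01,  5.80563714e-01, -7.71493764e-01,
         2.84720416e+02],
       [ 3.44485282e-01, -6.90610208e-01, -6.35914641e-01,
         1.04134082e+03],
       [ 0.00000000e+00,  0.00000000e+00,  0.00000000e+00,
         1.00000000e+00]])}
wrist {'fovy': 61.04744175747596, 'cx': 281.01861718267685, 'cy': 203.92259761645732, 'extrinsics': array([[ 9.99995010e-01, -4.42488274e-04, -3.12800416e-03,
        -6.72024448e+02],
       [ 4.38874346e-04, -9.61083048e-01,  2.76259267e-01,
        -3.57745727e+01],
       [-3.12851326e-03, -2.76259261e-01, -9.61078058e-01,
         3.80408651e+02],
       [ 0.00000000e+00,  0.00000000e+00,  0.00000000e+00,
         1.00000000e+00]])}
```

View pics/scene0.png

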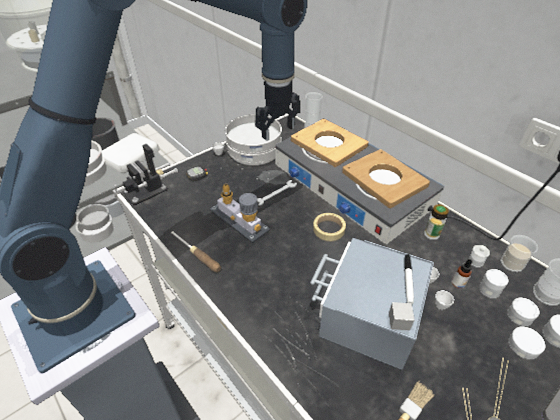

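View pics/side0.png

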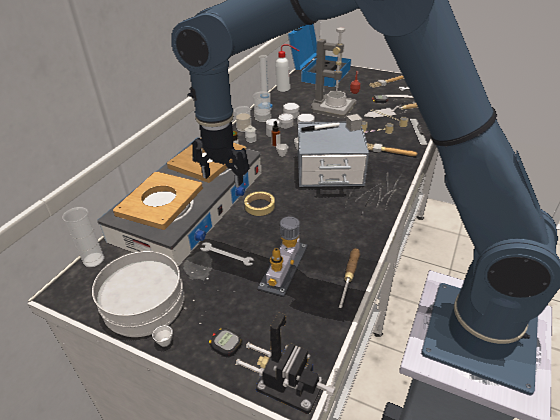

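View pics/wrist0.png

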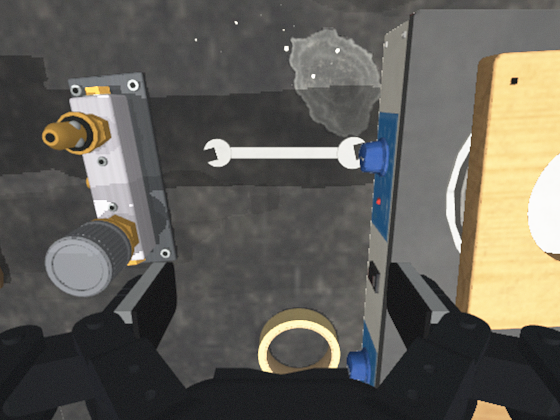

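```bash
cat > h.py <<'E'
import numpy as np, cv2
from cell import robot, optics, ticket
def K(p,h=420):
    f=h/2/np.tan(np.radians(p["fovy"]/2)); return f,p["cx"],p["cy"]
def cloud(p,d):
    f,cx,cy=K(p); v,u=np.indices(d.shape)
    P=np.stack([(u-cx)/f*d,(v-cy)/f*d,d],-1)
    E=p["extrinsics"]; W=(P-E[:3,3])@E[:3,:3]
    W[d<=0]=np.nan; return W
def ray(p,u,v,z):
    f,cx,cy=K(p);E=p["extrinsics"];R=E[:3,:3]
    o=-R.T@E[:3,3]; d=R.T@np.array([(u-cx)/f,(v-cy)/f,1]); return o+d*(z-o[2])/d[2]
def proj(p,X):
    f,cx,cy=K(p);E=p["extrinsics"];c=E[:3,:3]@np.asarray(X,float)+E[:3,3]; return c[0]/c[2]*f+cx,c[1]/c[2]*f+cy
def snap(n,tag):
    p=optics.camera_params(n); im,d=optics.camera(n)
    cv2.imwrite(f"pics/{n}{tag}.png",im[:,:,::-1]); np.save(f"pics/{n}{tag}.npy",d); np.save(f"pics/{n}{tag}_p.npy",p,allow_pickle=True)
    return p,im,d
E
python3 - <<'E'
from h import *
for n in ["scene","side"]:
    p=optics.camera_params(n); d=np.load(f"pics/{n}0.npy"); W=cloud(p,d)
    im=cv2.imread(f"pics/{n}0.png")
    u0,u1,v0,v1=(315,440,235,365) if n=="scene" else (290,375,115,195)
    m=np.zeros(d.shape,bool); m[v0:v1,u0:u1]=1
    z=W[...,2]
    print(n,np.histogram(z[m&np.isfinite(z)],bins=np.arange(-10,180,10)))
    t=m&(abs(z-136)<6); r=cv2.minAreaRect(W[t][:,:2].astype(np.float32)); print("top",r,np.median(z[t]),cv2.boxPoints(r))
    # handle: 
    t=m&(abs(z-111)<12); P=W[t]; print(t.sum())
    c=im[v0-20:v1+20,u0-20:u1+20]; cv2.imwrite(f"pics/{n}0c.png",cv2.resize(c,None,fx=4 if n=="side" else 3.5,fy=4 if n=="side" else 3.5)[:600,:800])
    # manifold
    u0,u1,v0,v1=(205,275,175,245) if n=="scene" else (250,310,210,300)
    c=im[v0:v1,u0:u1]; cv2.imwrite(f"pics/{n}0m.png",cv2.resize(c,None,fx=6,fy=6))
E
```

```text
scene (array([2344, 3017,  326,  291,  306,  218,  351,  215,  240,  232,  238,
        244,  461,  406, 6161,  420,  252,   81]), array([-10,   0,  10,  20,  30,  40,  50,  60,  70,  80,  90, 100, 110,
       120, 130, 140, 150, 160, 170]))
top ((562.39794921875, -494.5045471191406), (224.73037719726562, 205.23934936523438), 24.81879425048828) 136.48376119752373 [[ 417.33624 -448.52814]
 [ 503.4854  -634.8115 ]
 [ 707.45966 -540.48096]
 [ 621.3105  -354.19757]]
803
side (array([1054, 1081,  217,  212,  233,  178,  267,  141,  154,  102,  152,
        187,  306,  229, 1836,  197,   92,   43]), array([-10,   0,  10,  20,  30,  40,  50,  60,  70,  80,  90, 100, 110,
       120, 130, 140, 150, 160, 170]))
top ((561.0687255859375, -491.57305908203125), (222.1493682861328, 218.11810302734375), 24.012676239013672) 136.13825521487573 [[ 415.22656 -437.15308]
 [ 503.9873  -636.3943 ]
 [ 706.9109  -545.99304]
 [ 618.15015 -346.75183]]
558
```

View pics/scene0c.png

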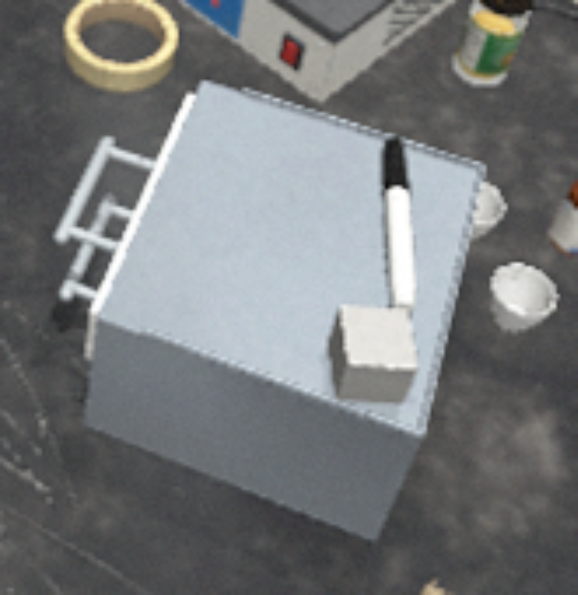

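View pics/side0c.png

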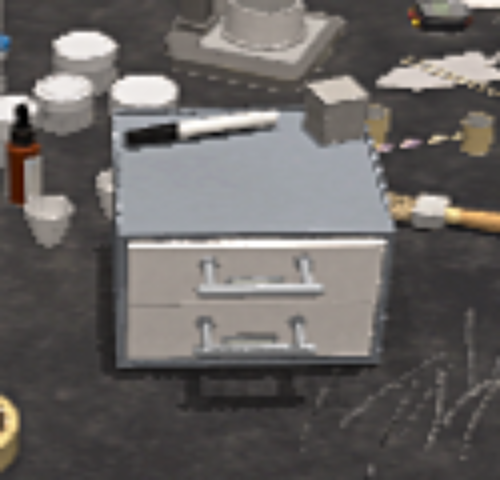

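View pics/side0m.png

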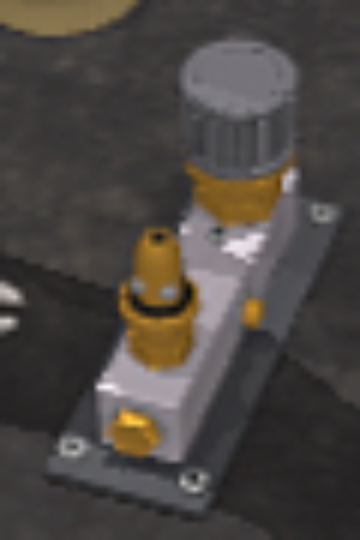

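View pics/scene0m.png

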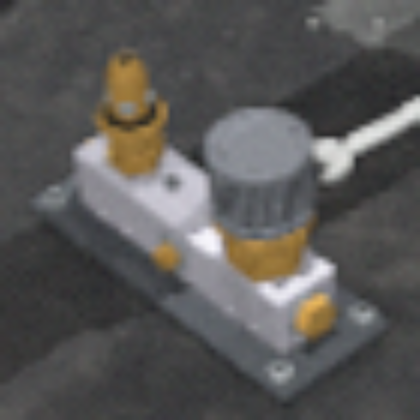

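Run:
```python
from h import *
ps={n:optics.camera_params(n) for n in ["scene","side","wrist"]}
print("side tip",ray(ps["side"],276.3,249.5,112)); print("wrist tip",ray(ps["wrist"],50,139,112))
for u,v in [(325.6,255.9),(312.7,282.7)]: print("scene handle",ray(ps["scene"],u,v,115))
for u,v in [(200,290),(322,290)]: print("side handle", ray(ps["side"],270+u/4,95+v/4,113))
# unit top corners scene (crop/3.5 + (295,215)) 
for u,v in [(203,85),(102,315),(485,168),(418,430)]: print("sc corner",ray(ps["scene"],295+u/3.5,215+v/3.5,136))
for u,v in [(118,235),(395,232),(113,112),(368,112)]: print("sd corner",ray(ps["side"],270+u/4,95+v/4,136))
im=cv2.imread("pics/wrist0.png")[60:280,20:200]; cv2.imwrite("pics/wm.png",cv2.resize(im,None,fx=2.7,fy=2.7))
```

```text
side tip [505.45313746  44.89314905 112.        ]
wrist tip [504.48563669  44.30734062 112.        ]
scene handle [ 538.33338595 -347.5490727   115.        ]
scene handle [ 457.79445138 -385.66676157  115.        ]
side handle [ 540.33527472 -339.52817636  113.        ]
side handle [ 453.62762442 -377.80348553  113.        ]
sc corner [ 615.46314904 -365.21824954  136.        ]
sc corner [ 424.35604521 -454.98262692  136.        ]
sc corner [ 704.73199209 -540.98815512  136.        ]
sc corner [ 509.06637906 -629.08663029  136.        ]
sd corner [ 616.50372828 -353.63706052  136.        ]
sd corner [ 418.06357096 -445.57975957  136.        ]
sd corner [ 701.64040157 -537.52264216  136.        ]
sd corner [ 496.92583669 -626.05387668  136.        ]
```

View pics/wm.png

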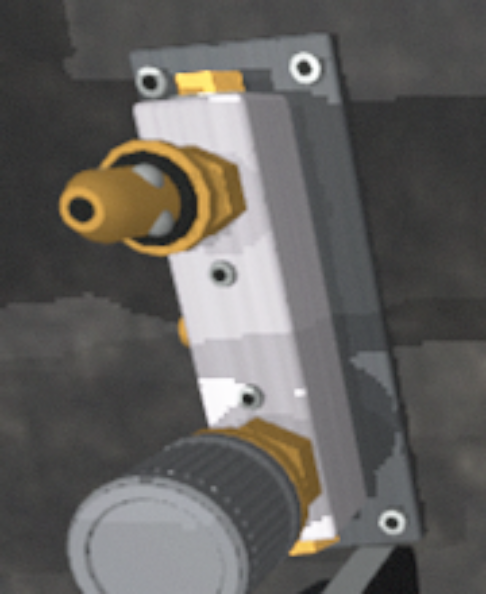

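```bash
python3 -m inch '{"hand":[1,1,1,1,1],"linear":[[-0.036,-0.0175,0],[-0.036,-0.0175,0],[-0.036,-0.0175,0],[-0.036,-0.0175,0],[-0.036,-0.0175,0]],"turn":[0,0,0,0,0]}' 
python3 -m inch '{"hand":[1,1,1,1,1],"linear":[[-0.036,-0.0175,0],[-0.036,-0.0175,0],[-0.036,-0.0175,0],[-0.036,-0.0175,0],[-0.036,-0.0175,0]],"turn":[0,0,0,0,0]}'
python3 -m inch '{"hand":[1,1,1,1,1],"linear":[[0,0,0],[0,0,0],[0,0,0],[0,0,0],[0,0,0]],"turn":[6.55,6.55,6.55,6.55,6.55]}'
python3 -m inch '{"hand":[1,1,1,1,1],"linear":[[0,0,0],[0,0,0],[0,0,0],[0,0,0],[0,0,0]],"turn":[6.55,6.55,6.55,6.55,6.55]}'
python3 - <<'E'
from h import *
s=robot.sense(); print(s); snap("wrist","1")
E
```

```text
t: 0.57
tcp_pos: [586.4, -181.4, 404.5]
orientation: [-2.221, -2.222, 0.0]
wrist_force: [0.9, -1.8, 0.6]
gripper_width: 0.998
t: 0.98
tcp_pos: [498.8, -361.5, 404.6]
orientation: [-2.221, -2.221, 0.0]
wrist_force: [1.1, 0.0, -0.3]
gripper_width: 1.004
t: 1.4
tcp_pos: [499.8, -360.1, 404.4]
orientation: [-2.762, -1.497, 0.0]
wrist_force: [-0.5, -0.2, -0.7]
gripper_width: 1.001
t: 1.82
tcp_pos: [500.0, -359.9, 404.4]
orientation: [-3.072, -0.658, 0.001]
wrist_force: [-0.6, -0.1, -0.5]
gripper_width: 0.997
{'t': 1.8167, 'qpos': array([ 0.32051085,  0.51056683,  0.36433726,  1.6114208 , -0.20128293,
        1.05731822, -0.40702131]), 'qvel': array([-0.22621678,  0.04571634,  0.37328543,  0.00707327, -0.2116933 ,
        0.02274041, -1.15482998]), 'effort': array([ 1.76532436e+00, -6.78136182e+01,  5.78918070e+00, -2.71104097e+01,
        4.63657854e-01, -4.33557259e-02,  2.43202753e+00]), 'tcp_pos': array([ 499.99342462, -359.87294815,  404.44630386]), 'orientation': array([-3.07150857e+00, -6.57999226e-01,  5.07394318e-04]), 'wrist_force': array([-0.64940379, -0.10798699, -0.47488621]), 'wrist_torque': array([-0.01205089,  0.0415035 , -0.06696411]), 'gripper_width': 0.9974569345328742}
```

View pics/wrist1.png

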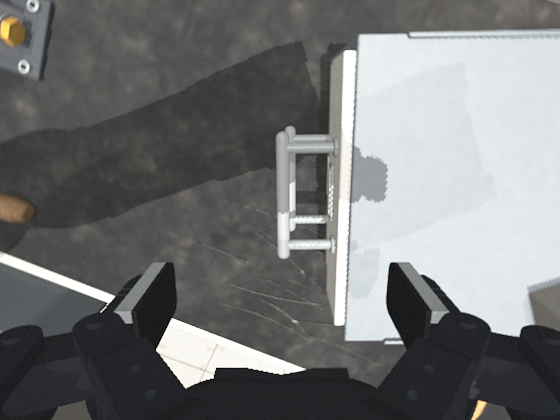

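Run:
```python
from h import *
p=np.load("pics/wrist1_p.npy",allow_pickle=True).item()
a=ray(p,282.5,133,112);b=ray(p,284,256,112);c=(a+b)/2;print(a,b,c,np.degrees(np.arctan2(*(a-b)[[1,0]])),np.linalg.norm(a-b))
from scipy.spatial.transform import Rotation as Rr
s=robot.sense();R=Rr.from_rotvec(s["orientation"]).as_matrix();print(R)
for tgt in [c]: print(R.T@(np.array([c[0],c[1],266.5])-s["tcp_pos"]))
p=optics.camera_params("wrist");print(p["extrinsics"])
```

```text
[ 542.270683   -340.70579418  112.        ] [ 454.49959105 -381.50250207  112.        ] [ 498.38513703 -361.10414812  112.        ] 24.929383135517007 96.78913139132845
[[ 9.15457339e-01  4.02414841e-01 -3.93804821e-04]
 [ 4.02415004e-01 -9.15457212e-01  5.07763143e-04]
 [-1.56180039e-04 -6.23308465e-04 -9.99999794e-01]]
[ -2.1022772    0.63146603 137.8812456 ]
[[ 4.01946034e-01 -9.15661484e-01 -1.85287672e-03 -5.28912052e+02]
 [-8.79324087e-01 -3.86557910e-01  2.78140489e-01  2.62851674e+02]
 [-2.55398777e-01 -1.10168188e-01 -9.60538617e-01  4.66302208e+02]
 [ 0.00000000e+00  0.00000000e+00  0.00000000e+00  1.00000000e+00]]
```

```bash
python3 -m inch '{"hand":[-0.2,-0.2,-0.2,-0.2,-0.2],"linear":[[-0.002,0.0005,0.010],[0,0,0.015],[0,0,0.015],[0,0,0.015],[0,0,0.015]],"turn":[0.3,0,0,0,0]}' 60
python3 -m inch '{"hand":[-0.2,-0.2,-0.2,-0.2,-0.2],"linear":[[0,0,0.017],[0,0,0.017],[0,0,0.017],[0,0,0.017],[0,0,0]],"turn":[0,0,0,0,0]}'
python3 -c "
from h import *
snap('side','2')
im=cv2.imread('pics/side2.png')[60:230,200:400];cv2.imwrite('pics/side2c.png',cv2.resize(im,None,fx=3,fy=3))"
```

```text
t: 2.28
tcp_pos: [498.0, -361.2, 333.2]
orientation: [-3.07, -0.665, 0.001]
wrist_force: [-0.5, -0.0, 0.3]
gripper_width: 0.402
t: 2.7
tcp_pos: [497.3, -360.4, 262.9]
orientation: [-3.066, -0.664, 0.006]
wrist_force: [-0.4, -0.4, 1.0]
gripper_width: 0.402
```

View pics/side2c.png

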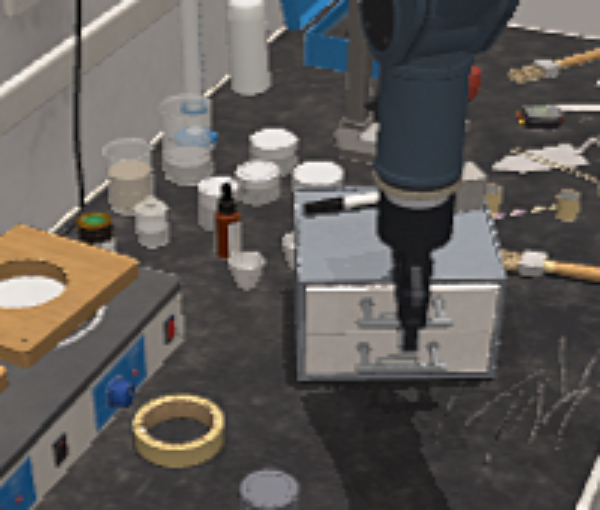

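```bash
python3 -m inch '{"hand":[-1,-1,-1,-1,-1],"linear":[[0,0,0],[0,0,0],[0,0,0],[0,0,0],[0,0,0]],"turn":[0,0,0,0,0]}' 60
```

```text
t: 3.17
tcp_pos: [498.5, -361.6, 267.7]
orientation: [3.07, 0.659, 0.002]
wrist_force: [-0.9, -1.3, 4.7]
gripper_width: 0.09
```

```bash
python3 -m inch '{"hand":[-1,-1,-1,-1,-1],"linear":[[0,-0.005,0],[0,-0.01,0],[0,-0.015,0],[0,-0.015,0],[0,-0.015,0]],"turn":[0,0,0,0,0]}'
python3 -m inch '{"hand":[-1,-1,-1,-1,-1],"linear":[[0,-0.015,0],[0,-0.015,0],[0,-0.015,0],[0,-0.015,0],[0,-0.015,0]],"turn":[0,0,0,0,0]}'
python3 -m inch '{"hand":[-1,-1,-1,-1,-1],"linear":[[0,-0.007,0],[0,0,0],[0,0,0],[0,0,0],[0,0,0]],"turn":[0,0,0,0,0]}'
```

```text
t: 3.58
tcp_pos: [472.9, -306.8, 267.6]
orientation: [3.07, 0.657, 0.001]
wrist_force: [-4.0, -4.9, 9.1]
gripper_width: 0.089
t: 4.0
tcp_pos: [441.1, -238.6, 267.5]
orientation: [3.071, 0.656, -0.002]
wrist_force: [-7.4, -6.4, 14.7]
gripper_width: 0.09
t: 4.42
tcp_pos: [438.2, -232.3, 267.5]
orientation: [-3.072, -0.656, 0.003]
wrist_force: [-9.8, -2.7, 16.9]
gripper_width: 0.096
```

```bash
python3 -m inch '{"hand":[-0.2,-0.2,-0.2,-0.2,-0.2],"linear":[[0,0,0],[0,0,0],[0,0,0],[0,0,-0.01],[0,0,-0.02]],"turn":[0,0,0,0,0]}'
python3 -m inch '{"hand":[-0.2,-0.2,-0.2,-0.2,-0.2],"linear":[[0,0,-0.03],[0,0,-0.03],[0,0,-0.03],[0,0,-0.03],[0,0,-0.03]],"turn":[0,0,0,0,0]}'
python3 -m inch '{"hand":[-0.2,-0.2,-0.2,-0.2,-0.2],"linear":[[-0.0,0.030,0],[0,0.035,0],[0,0.035,0],[0,0,0],[0,0,0]],"turn":[0,0,0,0,0]}'
python3 -c "
from h import *
print(robot.sense()['tcp_pos'])
snap('wrist','3');snap('scene','3')
im=cv2.imread('pics/scene3.png')[180:380,240:450];cv2.imwrite('pics/scene3c.png',cv2.resize(im,None,fx=3,fy=3))"
```

```text
t: 4.83
tcp_pos: [439.8, -231.1, 295.8]
orientation: [-3.069, -0.659, 0.005]
wrist_force: [0.0, -0.5, -0.1]
gripper_width: 0.396
t: 5.25
tcp_pos: [439.7, -231.4, 448.9]
orientation: [3.072, 0.658, 0.0]
wrist_force: [1.4, -1.3, 0.2]
gripper_width: 0.399
t: 5.67
tcp_pos: [481.1, -324.2, 446.7]
orientation: [3.072, 0.655, -0.002]
wrist_force: [-0.3, 0.9, -0.3]
gripper_width: 0.398
[ 481.12765286 -324.23733133  446.66135199]
```

View pics/wrist3.png

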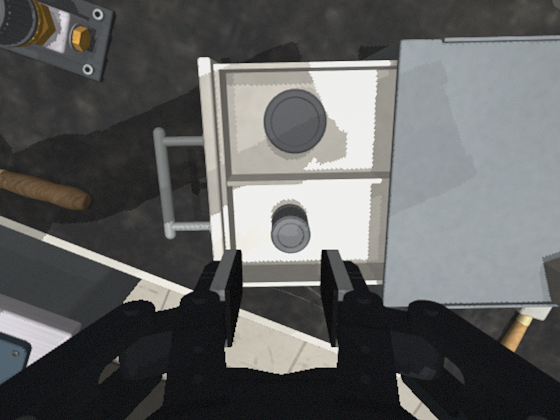

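View pics/scene3c.png

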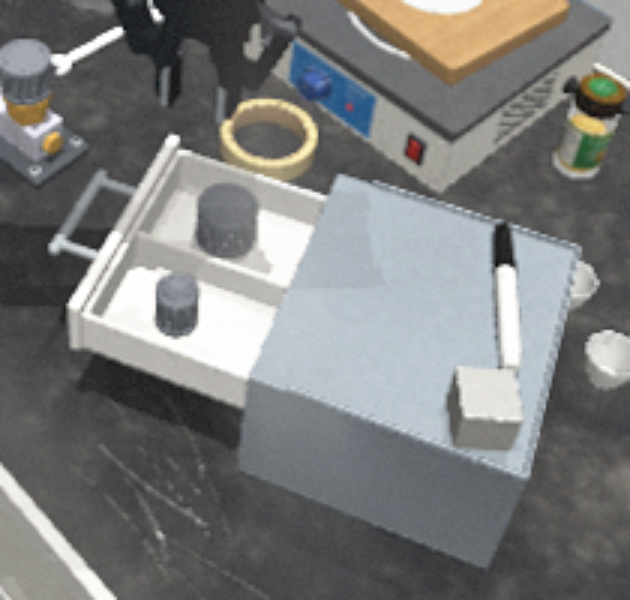

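Run:
```python
from h import *
from scipy.spatial.transform import Rotation as Rr
for n,box in [("wrist",(262,320,195,262)),("scene",(285,312,265,295))]:
    p=np.load(f"pics/{n}3_p.npy",allow_pickle=True).item(); d=np.load(f"pics/{n}3.npy"); W=cloud(p,d)
    u0,u1,v0,v1=box; Q=W[v0:v1,u0:u1].reshape(-1,3); T=Q[abs(Q[:,2]-119.5)<4]
    (c,r)=cv2.minEnclosingCircle(T[:,:2].astype(np.float32)); print(n,len(T),T.mean(0),c,r, Q[:,2].min(),np.nanmax(Q[:,2]))
p=np.load("pics/wrist3_p.npy",allow_pickle=True).item()
print("pix",ray(p,290.5,235,119.5), ray(p,291,201.5,77.5))
im=cv2.imread("pics/wrist3.png")[180:280,240:340];cv2.imwrite("pics/w3c.png",cv2.resize(im,None,fx=6,fy=6))
s=robot.sense();R=Rr.from_rotvec(s["orientation"]).as_matrix();print(R)
```

```text
wrist 1207 [ 443.17612404 -349.51081675  118.9963838 ] (442.59417724609375, -350.2144470214844) 18.329668045043945 nan 121.51075519797317
scene 169 [ 439.88875374 -355.46657649  118.93873682] (429.2122497558594, -360.321533203125) 35.94187545776367 nan 123.32814938645961
pix [ 442.01266518 -349.69363263  119.5       ] [ 460.00093323 -343.1802948    77.5       ]
[[ 9.12110617e-01  4.09943693e-01 -6.25164738e-04]
 [ 4.09944097e-01 -9.12110304e-01  7.94370555e-04]
 [-2.44572001e-04 -9.80836411e-04 -9.99999489e-01]]
```

View pics/w3c.png

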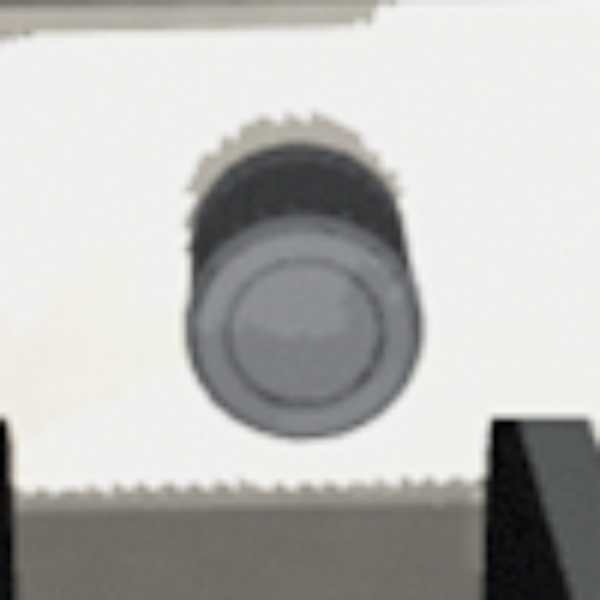

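```bash
python3 -m inch '{"hand":[0.4,0.4,0.4,0.4,0.4],"linear":[[-0.023,0.0037,0],[-0.023,0.0037,0.0],[0,0,0.015],[0,0,0.025],[0,0,0.03]],"turn":[0,0,0,0,0]}' 60
python3 -m inch '{"hand":[0.4,0.4,0.4,0.4,0.4],"linear":[[0,0,0.02],[0,0,0.015],[0,0,0],[0,0,0],[0,0,0]],"turn":[0,0,0,0,0]}'
python3 -c "
from h import *
snap('wrist','4');snap('scene','4');s=robot.sense();print(s['tcp_pos'],s['orientation'])
p=optics.camera_params('wrist');print(proj(p,(442.3,-349.8,119.5)))
im=cv2.imread('pics/scene4.png')[180:380,240:450];cv2.imwrite('pics/scene4c.png',cv2.resize(im,None,fx=3,fy=3))"
```

```text
t: 6.18
tcp_pos: [442.1, -347.8, 378.0]
orientation: [3.07, 0.659, 0.005]
wrist_force: [1.9, 0.3, 0.3]
gripper_width: 0.702
t: 6.6
tcp_pos: [442.5, -348.3, 343.0]
orientation: [3.071, 0.659, 0.002]
wrist_force: [0.6, -0.7, 0.2]
gripper_width: 0.703
[ 442.51446269 -348.56827952  343.1246728 ] [3.07031147e+00 6.58725260e-01 2.60646976e-03]
(np.float64(283.99204930152604), np.float64(227.31019091661983))
```

View pics/wrist4.png

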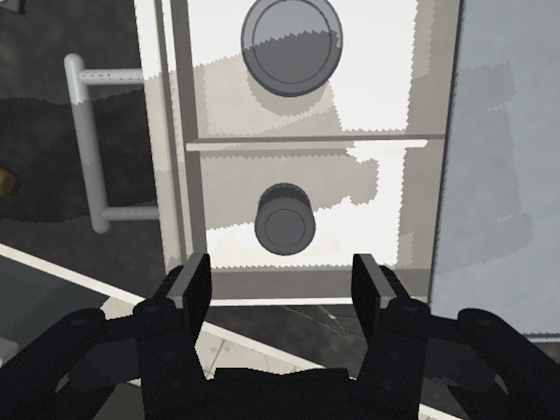

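View pics/scene4c.png

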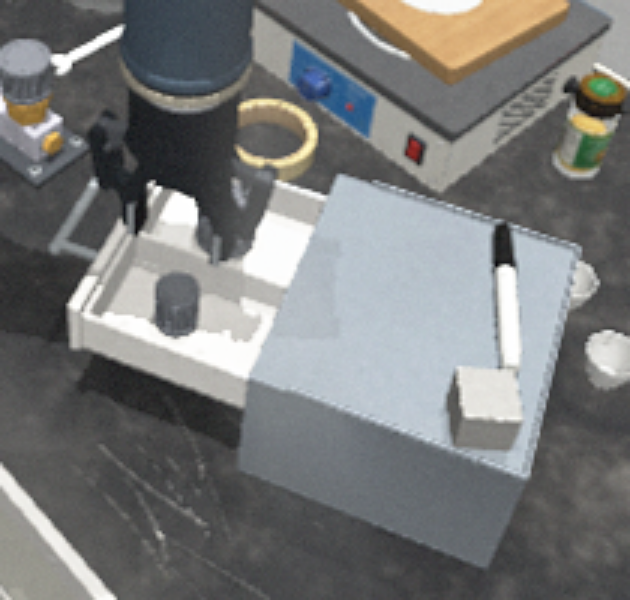

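Run:
```python
from h import *
from scipy.spatial.transform import Rotation as Rr
p=np.load("pics/wrist4_p.npy",allow_pickle=True).item(); d=np.load("pics/wrist4.npy"); W=cloud(p,d)
Q=W[180:262,248:322].reshape(-1,3); T=Q[abs(Q[:,2]-119.5)<4]
c=cv2.minEnclosingCircle(T[:,:2].astype(np.float32)); print(c,T.mean(0)); r=ray(p,285.5,225.5,119.5);print(r)
ps=np.load("pics/scene3_p.npy",allow_pickle=True).item()
print("scene",ray(ps,240+177/3,180+289/3,119.5))
s=robot.sense();R=Rr.from_rotvec(s["orientation"]).as_matrix()
for c in [(*c[0],255),(r[0],r[1],255)]: print(R.T@(np.array(c)-s["tcp_pos"]))
```

```text
((442.2302551269531, -350.1119079589844), 18.30200958251953) [ 443.22293181 -349.60095407  119.01377306]
[ 443.55021203 -349.71527296  119.5       ]
scene [ 443.39749149 -353.71061638  119.5       ]
[-1.00935627  1.13888846 88.12551079]
[ 0.35713465  1.3186205  88.12763483]
```

Tool x offset ≈ 0, y ≈ +1.3. Descend 88.

```bash
python3 -m inch '{"hand":[0.4,0.4,0.4,0.4,0.4],"linear":[[-0.0003,0.0012,0.017],[0,0,0.02],[0,0,0.02],[0,0,0.017],[0,0,0.01]],"turn":[0,0,0,0,0]}' 100
python3 -m inch '{"hand":[0.4,0.4,0,-0.2,-0.4],"linear":[[0,0,0.004],[0,0,0],[0,0,0],[0,0,0],[0,0,0]],"turn":[0,0,0,0,0]}'
python3 -m inch '{"hand":[-1,-1,-1,-1,-1],"linear":[[0,0,0],[0,0,0],[0,0,0],[0,0,0],[0,0,0]],"turn":[0,0,0,0,0]}'
```

```text
t: 7.12
tcp_pos: [442.5, -349.6, 257.0]
orientation: [-3.071, -0.659, 0.0]
wrist_force: [-0.7, -0.0, 0.3]
gripper_width: 0.702
t: 7.53
tcp_pos: [442.8, -350.3, 255.2]
orientation: [3.07, 0.658, 0.003]
wrist_force: [-0.4, -1.0, 5.3]
gripper_width: 0.402
t: 7.95
tcp_pos: [442.7, -350.3, 255.2]
orientation: [3.07, 0.658, 0.003]
wrist_force: [0.1, 0.2, 4.9]
gripper_width: 0.402
```

```bash
python3 -m inch '{"hand":[-1,-1,-1,-1,-1],"linear":[[0,0,-0.005],[0,0,-0.015],[0,0,-0.025],[0,0,-0.025],[0,0,-0.025]],"turn":[0,0,0,0,0]}'
python3 -m inch '{"hand":[-1,-1,-1,-1,-1],"linear":[[0,0,-0.025],[0,0,-0.01],[0,0,-0.01],[0,0,0],[0,0,0]],"turn":[0,0,0,0,0]}'
python3 -c "
from h import *
for n in ['wrist','scene','side']: snap(n,'5')
s=robot.sense();print(s['tcp_pos'],s['orientation'],s['wrist_force'])
im=cv2.imread('pics/scene5.png')[150:350,240:450];cv2.imwrite('pics/scene5c.png',cv2.resize(im,None,fx=3,fy=3))
im=cv2.imread('pics/side5.png')[60:230,200:400];cv2.imwrite('pics/side5c.png',cv2.resize(im,None,fx=3,fy=3))"
```

```text
t: 8.37
tcp_pos: [442.3, -349.7, 350.5]
orientation: [3.072, 0.658, 0.0]
wrist_force: [0.0, -1.0, -1.2]
gripper_width: 0.409
t: 8.78
tcp_pos: [442.4, -349.6, 393.4]
orientation: [-3.071, -0.659, 0.0]
wrist_force: [-0.4, 0.1, -0.8]
gripper_width: 0.401
[ 442.33215351 -349.50824862  392.42796435] [-3.07022017e+00 -6.58356386e-01  2.50169318e-03] [-1.33041666  0.39040149 -1.11838401]
```

View pics/wrist5.png

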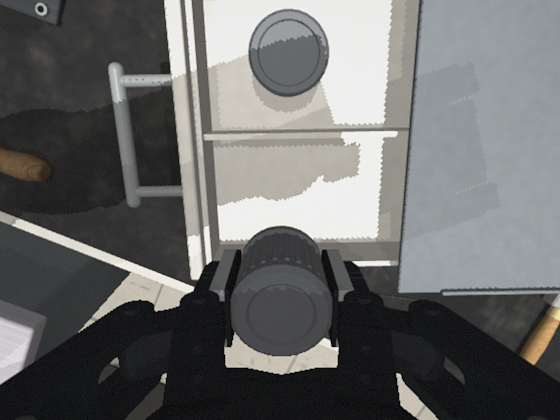

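View pics/scene5c.png

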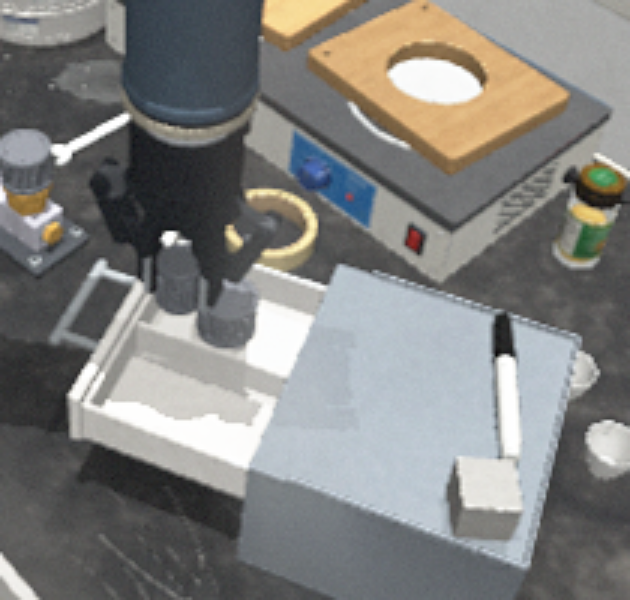

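View pics/side5c.png

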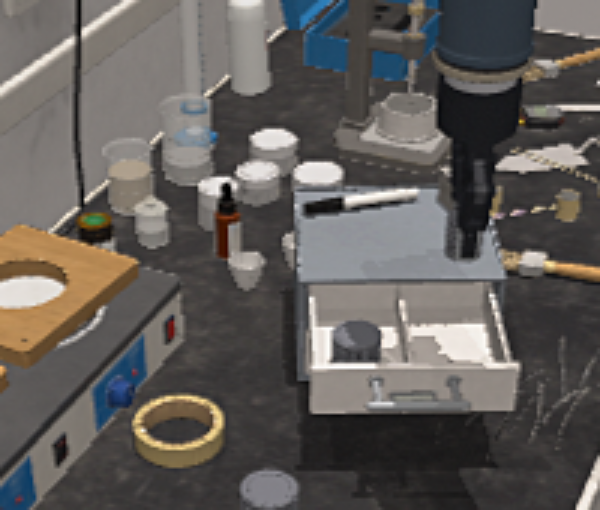

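```bash
python3 -m inch '{"hand":[-1,-1,-1,-1,-1],"linear":[[0.008,-0.017,0],[0.0158,-0.0334,0],[0.0158,-0.0334,0],[0.0158,-0.0334,0],[0.0158,-0.0334,0]],"turn":[0,0,0,0,0]}'
python3 -m inch '{"hand":[-1,-1,-1,-1,-1],"linear":[[0.0158,-0.0334,0],[0.0158,-0.0334,0],[0.0158,-0.0334,0],[0.0158,-0.0334,0],[0.0158,-0.0334,0]],"turn":[0,0,0,0,0]}'
python3 -m inch '{"hand":[-1,-1,-1,-1,-1],"linear":[[0.008,-0.017,0],[0,0,0],[0,0,0],[0,0,0],[0,0,0]],"turn":[0,0,0,0,0]}'
python3 -c "
from h import *
for n in ['wrist','scene','side']: snap(n,'6')
s=robot.sense();print(s['tcp_pos'],s['orientation'],s['wrist_force'],s['qpos'])
p=optics.camera_params('wrist');print(proj(p,(505,44.5,112)))"
```

```text
t: 9.35
tcp_pos: [445.2, -181.7, 392.8]
orientation: [-3.071, -0.657, 0.002]
wrist_force: [0.7, 0.7, 0.7]
gripper_width: 0.408
t: 9.77
tcp_pos: [448.8, 3.2, 393.0]
orientation: [-3.072, -0.658, 0.002]
wrist_force: [0.7, -0.6, -1.2]
gripper_width: 0.404
t: 10.18
tcp_pos: [449.5, 19.0, 393.4]
orientation: [3.072, 0.655, -0.001]
wrist_force: [-1.2, -0.4, -0.8]
gripper_width: 0.405
[449.60331484  19.22810886 393.62257639] [ 3.07225175e+00  6.55417798e-01 -2.98573562e-04] [ 0.75249814 -0.03069745 -0.39186946] [-0.43497753  0.27244553  0.37085629  2.02670724 -0.1282499   0.86437993
 -1.14353944]
(np.float64(281.90498499453304), np.float64(112.90034683623443))
```

View pics/wrist6.png

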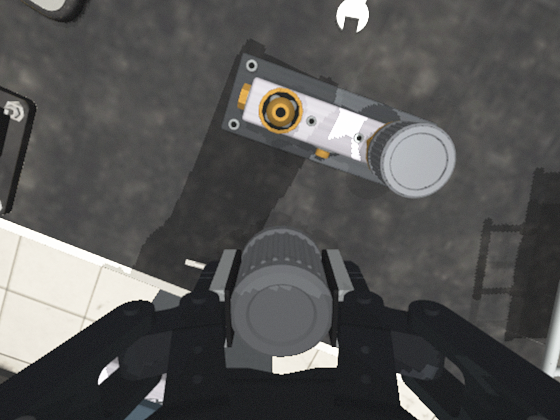

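Run:
```python
from h import *
im=cv2.imread("pics/wrist6.png")
cv2.imwrite("pics/w6n.png",cv2.resize(im[80:145,240:330],None,fx=8,fy=8,interpolation=cv2.INTER_CUBIC))
cv2.imwrite("pics/w6c.png",cv2.resize(im[220:365,210:350],None,fx=4,fy=4))
```

```text
(no output)
```

View pics/w6n.png

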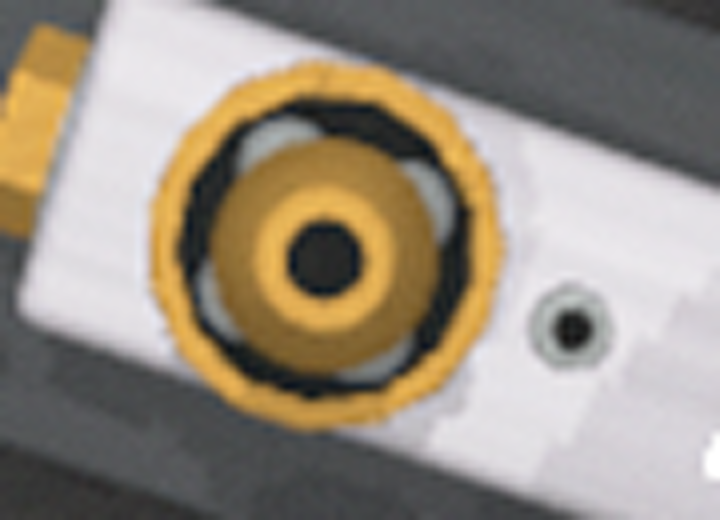

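View pics/w6c.png

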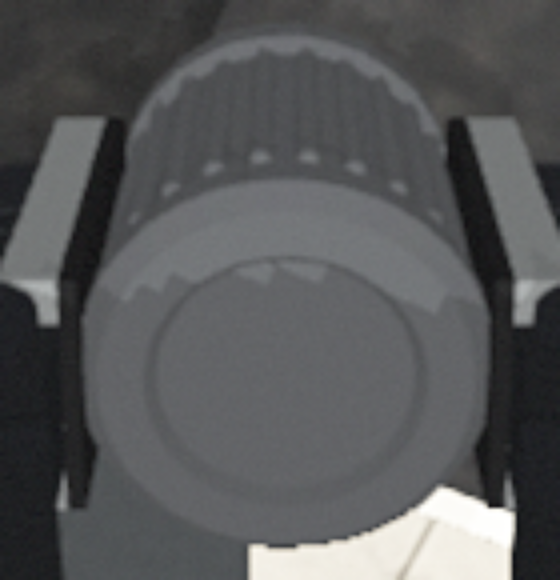

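Run:
```python
from h import *
from scipy.spatial.transform import Rotation as Rr
s=robot.sense();R=Rr.from_rotvec(s["orientation"]).as_matrix();t=s["tcp_pos"]
p=np.load("pics/wrist6_p.npy",allow_pickle=True).item(); d=np.load("pics/wrist6.npy"); W=cloud(p,d)
a=ray(p,280.6,112.25,112);b=ray(p,281,110.6,78);print("tip",a,"sh",b)
z=t[2]-177.7+42
c=ray(p,281.6,312,z)
Q=W[262:365,225:340].reshape(-1,3);T=Q[abs(Q[:,2]-z)<4];print("z",z,np.median(T[:,2]),len(T),cv2.minEnclosingCircle(T[:,:2].astype(np.float32)))
ce=np.r_[cv2.minEnclosingCircle(T[:,:2].astype(np.float32))[0],z]
for c in (c,ce): print("cap rel TCP tool",R.T@(c-t), "tip-cap tool",R.T@(a-c), R.T@(b-c))
```

```text
tip [504.83288752  45.17352803 112.        ] sh [505.11014731  45.03439074  78.        ]
z 257.92257639449014 257.4142510223774 8699 ((447.6778869628906, 18.961402893066406), 22.343616485595703)
cap rel TCP tool [  0.43082671  -0.58554575 135.6998113 ] tip-cap tool [ 60.64314807  -0.60792078 145.90858924] [ 60.84727765  -0.37328519 179.90858202]
cap rel TCP tool [ -1.83554957  -0.56437233 135.70033399] tip-cap tool [ 62.90952434  -0.62909421 145.90806654] [ 63.11365393  -0.39445862 179.90805933]
```

```bash
python3 -m inch '{"hand":[-1,-1,-1,-1,-1],"linear":[[0.02,-0.0005,0],[0.02,0,0],[0.021,0,0.01],[0,0,0.02],[0,0,0.025]],"turn":[0,0,0,0,0]}' 110
python3 -m inch '{"hand":[-1,-1,-1,-1,-1],"linear":[[0,0,0.02],[0,0,0.014],[0,0,0],[0,0,0],[0,0,0]],"turn":[0,0,0,0,0]}'
python3 -c "
from h import *
for n in ['scene','side']:
    snap(n,'7'); a=(160,130) if n=='scene' else (200,170)
    im=cv2.imread('pics/%s7.png'%n)[a[1]:a[1]+130,a[0]:a[0]+130];cv2.imwrite('pics/%s7c.png'%n,cv2.resize(im,None,fx=4.5,fy=4.5))
s=robot.sense();print(s['tcp_pos'],s['orientation'],s['wrist_force'],s['qpos'])
"
```

```text
t: 10.75
tcp_pos: [506.5, 45.6, 338.9]
orientation: [3.072, 0.658, 0.005]
wrist_force: [-0.3, -0.4, -0.9]
gripper_width: 0.4
t: 11.17
tcp_pos: [505.4, 45.3, 305.5]
orientation: [3.072, 0.657, 0.002]
wrist_force: [0.0, -0.0, -0.9]
gripper_width: 0.403
[505.44510258  45.52224945 305.80130059] [3.07189960e+00 6.58020080e-01 2.99186692e-03] [-0.12857292 -0.03510266 -0.34247212] [-0.3971899   0.47098516  0.31012006  2.00819593 -0.21907579  0.69183071
 -1.09824542]
```

View pics/scene7c.png

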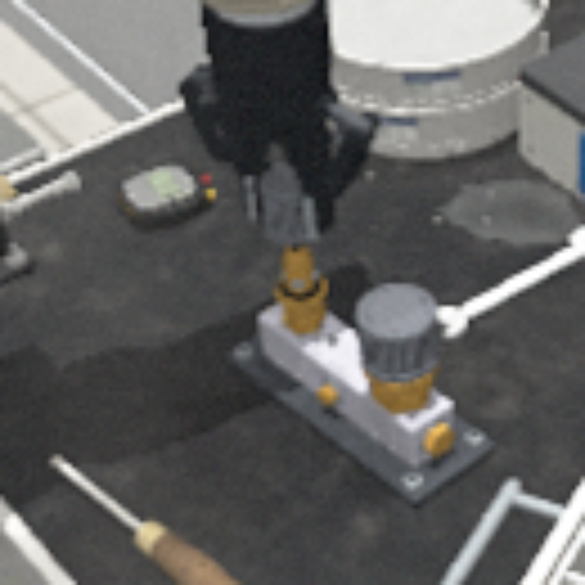

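View pics/side7c.png

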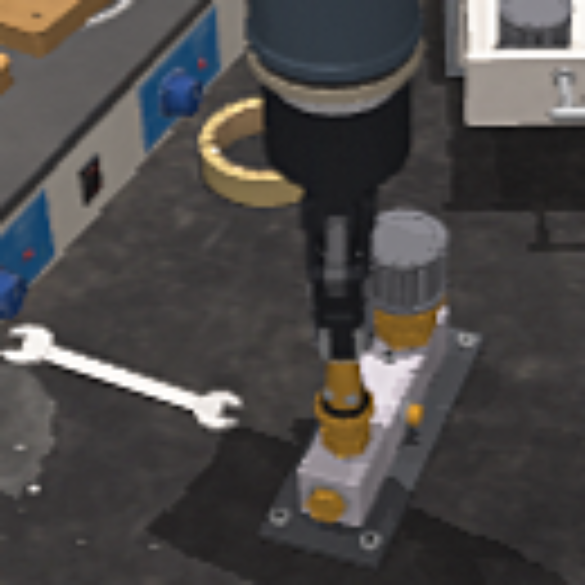

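Run:
```python
from h import *
im=cv2.imread("pics/scene7.png")[155:210,205:245]; cv2.imwrite("pics/z7.png",cv2.resize(im,None,fx=11,fy=11,interpolation=cv2.INTER_CUBIC))
for n in ("scene","side"):
    p=optics.camera_params(n)
    for z in (78,112,128,170): print(n,z,proj(p,(505,45.1,z)))
    s=robot.sense()["tcp_pos"]
    print([proj(p,(s[0]+a*.41,s[1]-a*.912,128)) for a in (-18,0,18)])
```

```text
scene 78 (np.float64(225.36618351594265), np.float64(193.3970856068562))
scene 112 (np.float64(224.29924471862802), np.float64(184.81279003670733))
scene 128 (np.float64(223.78278417688117), np.float64(180.65749082757495))
scene 170 (np.float64(222.38095181881823), np.float64(169.37873394695657))
[(np.float64(218.61603533847006), np.float64(178.86944204603424)), (np.float64(223.82605961416434), np.float64(180.52620996221896)), (np.float64(229.0846308902908), np.float64(182.19841564001229))]
side 78 (np.float64(276.7612770420405), np.float64(259.1858075511032))
side 112 (np.float64(276.426832615816), np.float64(249.60515676750083))
side 128 (np.float64(276.264909134549), np.float64(244.96662131574539))
side 170 (np.float64(275.8252909225559), np.float64(232.37311328583164))
[(np.float64(275.80774562779885), np.float64(250.12005760675444)), (np.float64(276.02890515850845), np.float64(245.02289483242436)), (np.float64(276.2445661793357), np.float64(240.05245867845036))]
```

View pics/z7.png

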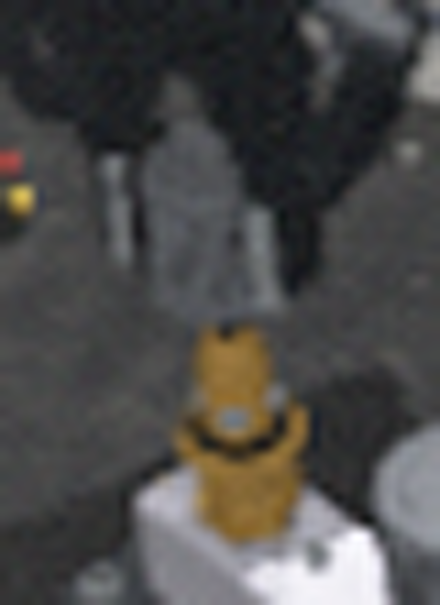

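```bash
python3 -m inch '{"hand":[-1,-1,-1,-1,-1],"linear":[[0,0,0.006],[0,0,0.006],[0,0,0.006],[0,0,0.005],[0,0,0.005]],"turn":[0,0,0,0,0]}' 110
python3 -m inch '{"hand":[-1,-1,-1,-1,-1],"linear":[[0,0,0.002],[0,0,0],[0,0,0],[0,0,0],[0,0,0]],"turn":[0,0,0,0,0]}'
```

```text
t: 11.68
tcp_pos: [505.1, 45.6, 276.1]
orientation: [3.072, 0.658, -0.0]
wrist_force: [0.8, 0.4, -0.1]
gripper_width: 0.401
t: 12.1
tcp_pos: [505.1, 45.7, 274.8]
orientation: [3.072, 0.658, 0.0]
wrist_force: [1.1, -0.6, -0.5]
gripper_width: 0.401
```

```bash
python3 -m inch '{"hand":[-1,-1,-1,-1,-1],"linear":[[0,0,0.002],[0,0,0.002],[0,0,0.002],[0,0,0.002],[0,0,0]],"turn":[0,0,0,0,0]}' 120
python3 -m inch '{"hand":[-1,-1,-1,-1,-1],"linear":[[0,0,0.002],[0,0,0.002],[0,0,0.001],[0,0,0],[0,0,0]],"turn":[0,0,0,0,0]}'
python3 -m inch '{"hand":[-1,-1,-1,-1,-1],"linear":[[0,0,0.002],[0,0,0.001],[0,0,0.0],[0,0,0],[0,0,0]],"turn":[0,0,0,0,0]}'
```

```text
t: 12.52
tcp_pos: [505.6, 45.2, 267.0]
orientation: [3.071, 0.658, 0.003]
wrist_force: [1.8, -2.4, 4.8]
gripper_width: 0.401
t: 12.93
tcp_pos: [505.6, 45.3, 261.4]
orientation: [3.071, 0.658, 0.002]
wrist_force: [5.3, -3.5, -4.6]
gripper_width: 0.402
t: 13.35
tcp_pos: [505.1, 45.7, 258.5]
orientation: [3.072, 0.658, -0.0]
wrist_force: [3.5, -2.6, -5.9]
gripper_width: 0.399
```

```bash
python3 -m inch '{"hand":[-1,-1,-1,-1,-1],"linear":[[0.0003,0.0005,0.001],[0,0,0.001],[0,0,0],[0,0,0],[0,0,0]],"turn":[0,0,0,0,0]}' 120
python3 -m inch '{"hand":[-1,-1,-1,-1,-1],"linear":[[0,0,0.001],[0,0,0],[0,0,0.0],[0,0,0],[0,0,0]],"turn":[0,0,0,0,0]}'
python3 -m inch '{"hand":[-1,-1,-1,-1,-1],"linear":[[0,0,0.0005],[0,0,0],[0,0,0.0],[0,0,0],[0,0,0]],"turn":[0,0,0,0,0]}'
```

```text
t: 13.77
tcp_pos: [505.2, 45.5, 256.8]
orientation: [-3.071, -0.659, 0.001]
wrist_force: [-2.0, 0.2, 4.2]
gripper_width: 0.398
t: 14.18
tcp_pos: [505.2, 45.5, 255.8]
orientation: [-3.071, -0.659, 0.001]
wrist_force: [-2.2, 0.2, 6.5]
gripper_width: 0.401
t: 14.6
tcp_pos: [505.2, 45.5, 255.7]
orientation: [-3.071, -0.659, 0.0]
wrist_force: [-3.8, 0.4, 12.7]
gripper_width: 0.398
```

```bash
python3 -m inch '{"hand":[-1,-1,-1,-1,-1],"linear":[[0,0,0.0005],[0,0,0],[0,0,0.0],[0,0,0],[0,0,0]],"turn":[0,0,0,0,0]}' 120
python3 -m inch '{"hand":[-1,-1,-1,-1,-1],"linear":[[0,0,0.0005],[0,0,0],[0,0,0.0],[0,0,0],[0,0,0]],"turn":[0,0,0,0,0]}'
python3 -m inch '{"hand":[-1,-1,-1,-1,-1],"linear":[[0,0,0],[0,0,0],[0,0,0.0],[0,0,0],[0,0,0]],"turn":[0,0,0,0,0]}'
```

```text
t: 15.02
tcp_pos: [505.2, 45.5, 255.7]
orientation: [-3.071, -0.658, -0.0]
wrist_force: [-5.5, 0.4, 20.1]
gripper_width: 0.395
t: 15.43
tcp_pos: [505.1, 45.4, 255.6]
orientation: [-3.071, -0.658, -0.001]
wrist_force: [-8.4, 0.1, 28.1]
gripper_width: 0.401
t: 15.85
tcp_pos: [505.2, 45.4, 255.6]
orientation: [-3.071, -0.658, -0.001]
wrist_force: [-7.5, 0.3, 27.6]
gripper_width: 0.397
```

```bash
python3 -c "
from h import *
snap('wrist','8')
for n in ['scene','side']:
    snap(n,'8'); a=(190,150) if n=='scene' else (240,210)
    im=cv2.imread('pics/%s8.png'%n)[a[1]:a[1]+75,a[0]:a[0]+80];cv2.imwrite('pics/%s8c.png'%n,cv2.resize(im,None,fx=7,fy=7,interpolation=cv2.INTER_CUBIC))
"; python3 -m inch '{"hand":[-1,-1,-1,-1,-1],"linear":[[0,0,0],[0,0,0],[0,0,0],[0,0,0],[0,0,0]],"turn":[0,0,0,0,0]}'
```

```text
t: 16.42
tcp_pos: [505.1, 45.4, 255.6]
orientation: [-3.071, -0.658, -0.001]
wrist_force: [-7.7, 0.5, 26.6]
gripper_width: 0.397
```

View pics/scene8c.png

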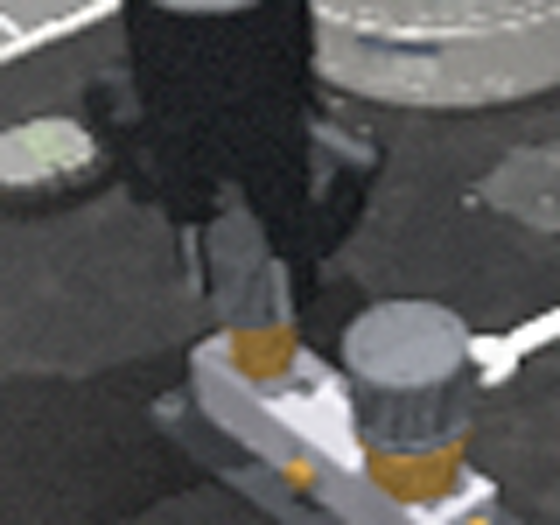

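View pics/side8c.png

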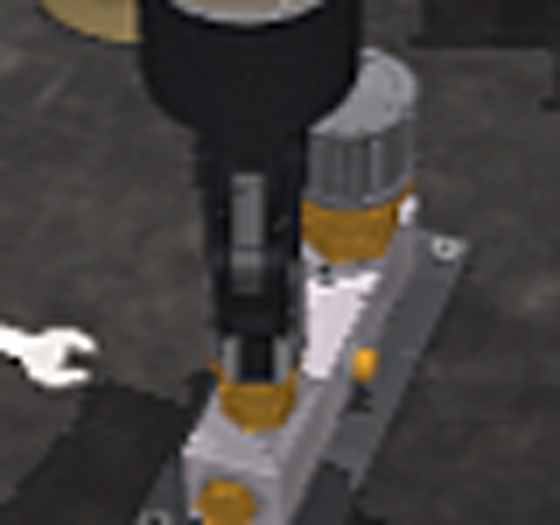

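View pics/wrist8.png

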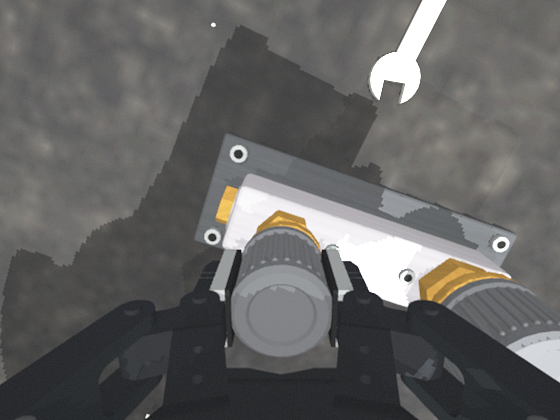

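```bash
python3 -c "
from cell import robot,ticket
s=robot.sense();print(s['t'],s['wrist_force'],s['tcp_pos'])
print(ticket.close_job())"
```

```text
16.4167 [-7.70065375  0.45059439 26.63144583] [505.1472783   45.44236754 255.63018517]
the job is handed in; nothing more can be done
None
```

I pulled the top drawer open about 143 mm by its handle and took out the smaller cap. I pressed it onto the bare nipple and handed the job in with the gripper still holding it down. The job closed at 16.4 s of the 67 s allowed and gave no verdict.

- **Snap:** the wrist force fell from +5 N to -6 N as the cap was drawn in over the balls.
- **Seated:** further downward commands raised the push from 6.5 N to about 27 N, while the tool height stayed within 0.2 mm. It stopped at 255.6 mm, against 255.7 mm expected for the rim on the shoulder.
- **Pictures:** the last views show the cap upright on the nipple with the seal and shoulder covered. The larger cap was in the drawer in every view that showed it. The arm stayed well clear of the spanner, stopwatch and tape roll, but I did not measure them again at the end.
- **Disagreements:** a side force of about 8 N remains along x, and I left it. The scene camera was about 1.7 pixels (roughly 3 to 4 mm) off the wrist view of the nipple, so I relied on the wrist camera.

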